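Slide the insert carrier across the gap onto the receiving table

TASK

Push the loaded carrier off the loading table, across the gap and onto the receiving table until it is fully home against the end stop: slide it without lifting it, hold its rear ledge down with fingertip pressure (never more than about 25 N on it) so that its heavy nose does not sag into the gap, and let up before its tail is over the gap so that the tail does not dip either. Then swing the keeper bar fully across behind it and let go. The glass inserts must stay standing in the carrier, and the other things on the bench must be left where they are.

Things in the scene. Friction and masses are not known exactly. Their poses are not given: they have to be found in the camera images.
- carrier: the loaded carrier on the loading table: 200 mm long (x, push direction), 130 wide, origin mid-underside. Aluminium base 12 mm thick; on it a grey plastic block (x -58 to +34 mm, top at 36), then the metal nose (x 34 to 100, same height) with four glass inserts in pockets 18 mm deep. Push on the block's upright rear face (x = -58). Loaded 0.8 to 1.15 kg, centre of mass 59 mm ahead of the origin
- carrier_front (a point): middle of the carrier's lower front edge. The heavy nose tips into the gap before it reaches the other side unless the push ledge is held down with 4 to 9 N (11 N is ample)
- carrier_rear (a point): middle of the carrier's lower rear edge. When the rear hangs over the gap, more than about 6 N on the ledge tips the tail down
- deck_edge (a point): middle of the loading table's gap edge, on its top; its x axis points along the sloping top over the gap. Over the gap the nose must stay within 2 mm of the line of this top
- push_ledge (a point): on top of the carrier's push ledge, the bare base behind the block (42 mm long, whole width): 79 mm behind the carrier's origin, 12 mm above its underside, 21 mm behind the face to push on. Rigid: a fraction of a mm too deep or too high gives far too much force or none, so go by the felt force
- load_table: loading table, 240 mm long (x, push direction), 170 wide, origin on the bench under its middle; gap edge at x = 120 mm. Its top is about 40 mm above the bench and not quite level: along the push it slopes down toward the gap by 0.003 to 0.036 rad (up to 2 degrees), which this pose does not show. Side guides 12 mm high, 142 mm apart
- receiver: receiving table, 170 mm wide, level, top 35 mm above the bench; origin on the bench under the middle of its entry edge, x along the push, y to its left. The gap between the tables is 85 to 100 mm. Lead-in ramp at the entry (rises 4 mm over 18 mm), side guides 12 mm high, 142 mm apart, flared at the entry
- receiver_edge (a point): middle of the receiving table's entry edge, at the height of its top (35 mm above the bench); axes as receiver
- stop_face (a point): where the carrier's front must come to rest: middle of the face of the rigid end stop, 215 mm beyond the entry edge, at the height of the table top; axes as receiver. The stop is a bar 26 mm high
- keeper_pivot (a point): pivot of the keeper bar, at the height of the receiving table's top: 3 mm beyond the entry edge and 92 mm to the left of the middle
- keeper_peg (a point): middle of the upright black peg near the free end of the keeper bar, 75 mm from the pivot, 5 mm below the peg's top; peg 12 mm thick, free from 13 to 50 mm above the table top; the steel bar below it is 95 mm long, 12 wide, 3 to 13 mm above the table top
- keeper (a joint): angle of the keeper bar, rad: 0 = pointing straight back toward the loading table beside the gap (it starts parked at -0.25 to 0.1, clear of the carrier's path); grows counterclockwise from above to 1.571 = shut, across behind the carrier, 6 mm behind its rear when that is home. It stays where it is left; about 1 N at the peg turns it
- insert_1: glass insert, 22 mm wide, 55 to 61 mm high, standing loose in a pocket of the carrier's nose; origin in the middle of its foot, z up
- insert_2: glass insert, 22 mm wide, 55 to 61 mm high, standing loose in a pocket of the carrier's nose; origin in the middle of its foot, z up
- insert_3: glass insert, 22 mm wide, 55 to 61 mm high, standing loose in a pocket of the carrier's nose; origin in the middle of its foot, z up
- insert_4: glass insert, 22 mm wide, 55 to 61 mm high, standing loose in a pocket of the carrier's nose; origin in the middle of its foot, z up
- gap_plug: silicone dome plug, 24 mm wide, 22 mm high, standing on the bench in the gap between the tables; bystander
- beaker: glass beaker, 74 mm wide, 87 mm high; bystander, origin under its middle
- mug: mug, 86x121x99 mm; bystander, origin under its middle
- timer: dial timer, 48x64x50 mm; bystander, origin under its middle

How it is judged:
By the outcome, as a careful person would: the job done as asked, in the order asked, and still so for the second after the job is handed in, with the robot touching nothing.
It also fails if it takes over 72 s, if anything falls off the work surface, if the arm or the gripper's body presses on something with over 40 N, if the wrist force passes 120 N, or if a joint passes its speed limit or range.

ROBOT

A 6-joint arm with a two-finger parallel gripper is mounted at the origin on a cart in front of the work surface, level with it; the furniture and walls round the work are solid. World frame = base frame: x ahead of the robot, y to its left, z up, the work surface at z = 0. Lengths are in mm, angles in rad, forces in N, time in s.
With the tool pointing down it reaches from about 350 to 875 mm from the base axis. Payload 4.2 kg.
Tool frame: the origin (TCP) lies at the very end of the fingers, on their centre line; the grasp point (between the pads) lies arm.grip_depth behind it (arm.grip_depth is the distance from the TCP to the grasp point, in mm); z points along the fingers, y is the direction in which the jaws open and shut (so a half turn about z gives the same grasp; the last joint's range is limited). The gripper opens to 85 mm and grips with 20 to 120 N. Pads are 22 mm wide; open, the fingers measure 114 mm over their backs; the gripper's body (76 mm by 85 mm) begins 54 mm behind the grasp point. The pads swing forward as they close: fully open they stand 13 mm farther back than shut.
Start: joints at [1.544, 0.385, 0.008, 0, -1.194, -0.259], TCP at [176.171, 599.636, 231.312] pointing down, gripper open.
Joint ranges: [-3.14, 3.14], [-1.21, 2.06], [-1.07, 1.41], [-3.16, 2.05], [-2.99, -0.16], [-3.1, 3.1]. Speed limits (rad/s): [2.79, 2.79, 3.14, 3.14, 3.14, 3.14].

INTERFACE

Orientations are given as a unit quaternion [x, y, z, w].
In Python, from bench import arm, optics, workorder gives the robot as it stands. The module is installed in compiled form; this text tells all that it offers.
- The arm moves only by the tool play_rows, never from a script. Its arguments are lists of equal length, an entry for each row: "travel": the shift along the tool's x, y, z in m, a list of three; "rotation": the turn, a rotation vector about the tool's x, y, z in rad, a list of three; "grip": the opening, from 0 (shut) to 1 (fully open). In form: {"travel": [[x, y, z], ...], "rotation": [[rx, ry, rz], ...], "grip": [grip, ...]}. A call has 1 to 12 rows; each row shifts and turns the commanded pose from where the row before left it, along the tool's axes as they then stand; what a row does not reach is not made up. A row lasts 1/12 s, in which the tool goes at most 41.7 mm and 7.16 degrees, less where a joint would pass 70% of its speed; a pose out of reach is approached as far as the arm can. A call is refused whole if a number of a shift passes 0.0417 or a number of a turn 0.125, either way. A call with a gripper value outside its range is refused whole. The fingers move at their own pace and stop on an object; the grip force is fixed at half the most. Time passes only in rows, so rows that do not move let the fingers close. It gives the time, the measured TCP pose, the force and the opening at its end, in the units of the state.
- arm.read_state(): the state, without advancing time (a new reading comes with each control period).
- optics.get_image(name): name is "scene" or "top"; returns a dict with "image" (480x640x3 uint8, blue, green, red), "depth" (480x640 float32, mm along the optical axis (not along the pixel's ray), 0 where there is no reading), "camera_matrix" (3x3 intrinsics, pixels), "k1" (the pictures are not rectified: a ray, as slopes to the right and down, at radius r is drawn at 1 + k1 r^2 times it, then the intrinsics apply), "R" (3x3) and "t" (3): a world point X has camera coordinates R X + t. Camera axes: x right, y down, z forward; pixel columns grow to the right and rows downward; lengths in mm; the calibration is good to about 2 mm. A picture is of the moment at which its call begins.
- workorder.job_done(): hands the job in, once; it reports no verdict.
The state is a dict: "clock": time; "joints": joint angles; "joint_vel": joint speeds; "joint_efforts": joint torques, N m; "position": TCP position; "ee_rot": TCP orientation; "contact_force": force on the tool from outside, world axes, zero at the start; "wrist_torque": the same for the moment, N m; "gripper_width": finger opening in mm.
Only numpy, scipy, OpenCV 4.12 (cv2) and the standard library are available. Lean on these libraries where they do the work, as an engineer would, in place of code of your own. Each camera call takes 0.05 s, during which the arm holds its last target. There are 200 camera calls.

## Working session

There is one attempt and no reset: what is moved stays moved. The work goes in short steps, Python scripts to look and compute and a tool call to move; the robot and the scene stay as the last step left them, time stands still between calls to the robot, and variables do not carry over. Pictures are saved under pics/ and viewed, about 8 in all and at most 12, crops included, and the job is handed in when it is done.

Besides the shell and the picture viewer there is one more tool, called after "Call:" by a JSON object that holds its "fn" and its "kwargs", one argument or row to a line. play_rows: Moves the arm, as the interface text tells. Its arguments: {"type":"object","properties":{"travel":{"type":"array","items":{"type":"array","items":{"type":"number"}}},"rotation":{"type":"array","items":{"type":"array","items":{"type":"number"}}},"grip":{"type":"array","items":{"type":"number"}}},"required":["travel","rotation","grip"]}

```bash
mkdir -p pics; cat > h.py <<'E'
import numpy as np, cv2
from bench import arm, optics, workorder
def grab(n,f=None):
    d=optics.get_image(n)
    if f: cv2.imwrite('pics/'+f,d['image']); np.savez('pics/'+f+'.npz',**{k:d[k] for k in d})
    return d
def load(f): return dict(np.load('pics/'+f+'.npz'))
def ray(d,u,v):
    K=d['camera_matrix']; p=np.array([(u-K[0,2])/K[0,0],(v-K[1,2])/K[1,1]]); q=p.copy()
    for _ in range(20): q=p/(1+float(d['k1'])*(q@q))
    R=np.array(d['R']);t=np.array(d['t']).ravel()
    return -R.T@t, R.T@np.array([q[0],q[1],1])
def atz(d,u,v,z):
    c,r=ray(d,u,v); return c+r*(z-c[2])/r[2]
def dep(d,u,v):
    c,r=ray(d,u,v); return c+r*float(d['depth'][int(round(v)),int(round(u))])
def proj(d,X):
    R=np.array(d['R']);t=np.array(d['t']).ravel();x=R@np.array(X,float)+t;q=x[:2]/x[2];q=q*(1+float(d['k1'])*(q@q))
    K=d['camera_matrix'];return np.array([K[0,0]*q[0]+K[0,2],K[1,1]*q[1]+K[1,2]])
E
python3 - <<'E'
from h import *
for n in('scene','top'):
    d=grab(n,n+'1.png');print(n,d['camera_matrix'].tolist(),d['k1'],-np.array(d['R']).T@np.array(d['t']).ravel())
print(arm.read_state(),arm.grip_depth)
E
```

```text
scene [[459.5186986116845, 0.0, 323.4277587936947], [0.0, 459.5186986116845, 238.5780687951539], [0.0, 0.0, 1.0]] -0.0008478278044619819 [167.21693203 519.41875199 755.10791281]
top [[545.9195178130753, 0.0, 315.95360168447235], [0.0, 545.9195178130753, 233.03192341134815], [0.0, 0.0, 1.0]] -0.16279456579509932 [ 416.05170332   61.62657783 1293.90506954]
{'clock': 0.1, 'joints': array([ 1.54360675e+00,  3.85479574e-01,  6.74255708e-03, -4.06213062e-04,
       -1.19397742e+00, -2.58552721e-01]), 'joint_vel': array([-0.00108467, -0.00358365,  0.00398463,  0.00127485, -0.00074432,
        0.00065935]), 'joint_efforts': array([-6.59785437e-04, -3.93316877e+01,  1.88930333e+01,  4.19796735e+00,
       -2.57431275e-03,  1.15846564e-06]), 'position': array([176.04131603, 599.15298377, 230.32748203]), 'ee_rot': array([ 9.89800124e-01, -1.42459677e-01, -7.68251387e-05,  9.74436683e-04]), 'contact_force': array([ 0.85868634,  0.68507065, -0.10200263]), 'wrist_torque': array([-0.02859498, -0.04633061,  0.02273404]), 'gripper_width': 85.44979233121396} 18.700000000000003
```

View pics/top1.png

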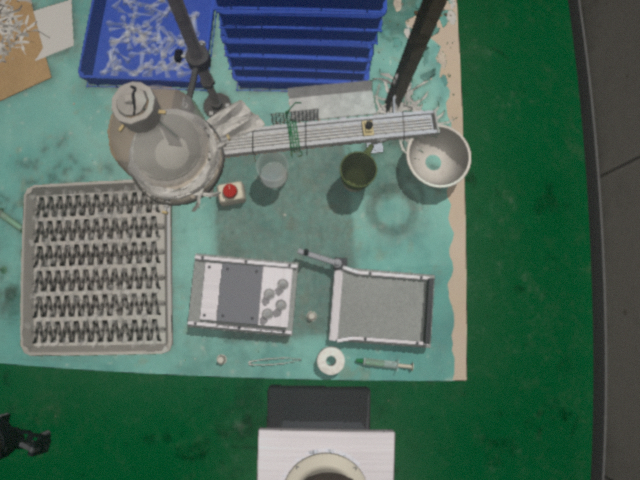

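View pics/scene1.png

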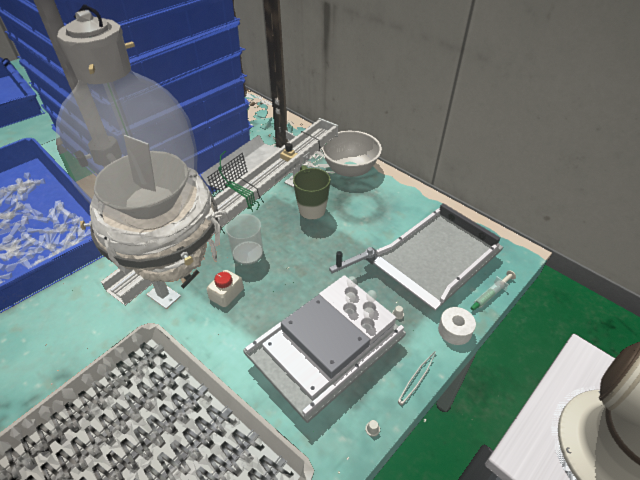

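The top view shows the carrier (≈200–295, 258–333) on the loading table, the gap at ≈297–332 with the plug at (311,316), the receiver at ≈332–433, and the keeper peg near (305,252). I'll enlarge these for measuring.

```bash
python3 - <<'E'
from h import *
d=load('top1.png');i=d['image'][238:358,180:440]
cv2.imwrite('pics/c1.png',cv2.resize(i,None,fx=3,fy=3,interpolation=cv2.INTER_CUBIC))
for u,v in[(311,316),(240,290),(210,290),(380,310),(320,470),(560,300),(338,310),(200,268),(300,340)]:print(u,v,dep(d,u,v).round(1))
E
```

```text
311 316 [417.2  43.6  23.4]
240 290 [470.3 203.9  75.2]
210 290 [469.2 274.9  53.1]
380 310 [ 434.3 -115.1   32.6]
320 470 [66.6 14.7 27.8]
560 300 [ 491.2 -929.5 -734. ]
338 310 [432.3 -17.8  35. ]
200 268 [519.4 302.1  44. ]
300 340 [360.6  67.6   1.7]
```

View pics/c1.png

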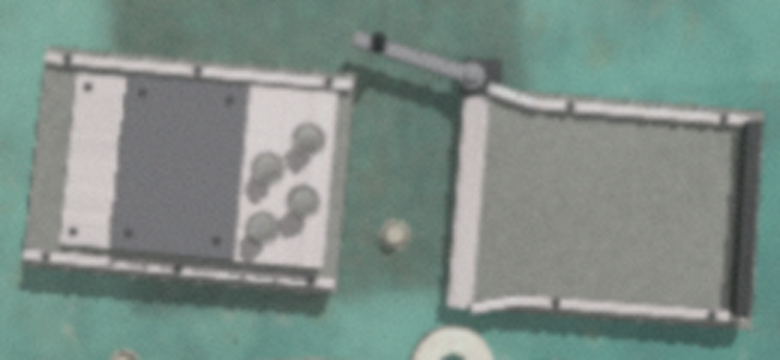

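```bash
python3 - <<'E'
from h import *
d=load('top1.png')
P=lambda x,y,z:atz(d,180+(x+.5)/3-.5,238+(y+.5)/3-.5,z)
def seg(n,a,b,z):
    A=P(*a,z);B=P(*b,z);print(n,A.round(1),B.round(1),'len',np.linalg.norm(B-A).round(1),'ang',np.arctan2(*(B-A)[1::-1]).round(4))
seg('LGup',(45,58),(352,82),53);seg('LGlo',(25,256),(335,285),53)
seg('edge gap load',(352,92),(335,290),42);seg('load rear',(45,50),(25,256),45)
seg('car rear',(74,76),(62,244),56);seg('block rear',(126,78),(110,250),80);seg('block front/nose',(248,84),(238,262),80);seg('car front',(340,92),(325,268),80)
seg('RGup',(570,105),(755,117),47);seg('RGlo',(555,303),(740,317),47)
seg('R entry',(466,95),(448,308),31);seg('stop',(738,125),(726,312),61)
seg('keeper',(474,74),(377,42),45);print('plug',P(394,236,15))
# planes
def plane(n,pts,cam=d):
    poly=np.array([[180+x/3,238+y/3] for x,y in pts],np.int32);m=np.zeros((480,640),np.uint8);cv2.fillPoly(m,[poly],1)
    v,u=np.nonzero(m);X=np.array([dep(cam,a,b) for a,b in zip(u,v)])
    for _ in range(4):
        c=np.c_[X[:,:2]-X[:,:2].mean(0),np.ones(len(X))];s=np.linalg.lstsq(c,X[:,2],rcond=None)[0];r=X[:,2]-c@s;X=X[abs(r)<max(2*r.std(),.5)]
    print(n,len(X),X.mean(0).round(2),'slopes x,y',s[:2].round(4),'std',r.std().round(2))
plane('ledge',[(80,85),(118,85),(104,240),(72,240)]);plane('block',[(134,90),(240,95),(230,250),(120,240)]);plane('recv',[(500,110),(720,130),(710,300),(490,290)])
plane('tabletop rear',[(48,75),(66,75),(52,240),(34,240)])
E
```

```text
LGup [543.5 314.   53. ] [531.8  78.8  53. ] len 235.5 ang -1.6205
LGlo [393.  321.8  53. ] [378.7  87.3  53. ] len 235.0 ang -1.6318
edge gap load [525.2  78.7  42. ] [374.6  87.4  42. ] len 150.8 ang 3.084
load rear [550.5 316.   45. ] [392.8 323.5  45. ] len 157.9 ang 3.094
car rear [530.1 290.4  56. ] [403.  293.5  56. ] len 127.1 ang 3.1174
block rear [527.6 246.8  80. ] [400.1 253.1  80. ] len 127.6 ang 3.0923
block front/nose [525.7 155.7  80. ] [394.3 158.4  80. ] len 131.4 ang 3.1206
car front [521.6  87.1  80. ] [391.7  94.4  80. ] len 130.1 ang 3.0855
RGup [519.  -88.3  47. ] [ 512.8 -232.2   47. ] len 144.0 ang -1.6133
RGlo [368.6 -78.9  47. ] [ 359.9 -220.8   47. ] len 142.1 ang -1.632
R entry [526.1  -9.3  31. ] [362.6   1.2  31. ] len 163.8 ang 3.0776
stop [ 505.4 -215.6   61. ] [ 364.2 -206.9   61. ] len 141.5 ang 3.0794
keeper [541.2 -14.4  45. ] [563.9  60.6  45. ] len 78.3 ang 1.2765
plug [416.38605395  43.45426963  15.        ]
ledge 586 [467.59 272.61  54.92] slopes x,y [-0.0043  0.0213] std 1.93
block 1757 [461.87 203.11  77.75] slopes x,y [0.0003 0.0167] std 1.95
recv 4035 [ 441.93 -116.91   34.34] slopes x,y [0.0001 0.0011] std 2.08
tabletop rear 360 [467.96 307.66  43.72] slopes x,y [-0.0001 -0.0548] std 2.19
```

Call:
{"fn": "play_rows", "kwargs": {
  "travel": [
    [0,0,0],
    [0,0,0],
    [0,0,0],
    [0,0,0],
    [0,0,0],
    [0,0,0],
    [0,0,0],
    [0,0,0],
    [0,0,0],
    [0,0,0],
    [0,0,0],
    [0,0,0]
  ],
  "rotation": [
    [0,0,0.112],
    [0,0,0.112],
    [0,0,0.112],
    [0,0,0.112],
    [0,0,0.112],
    [0,0,0.112],
    [0,0,0.112],
    [0,0,0.112],
    [0,0,0.112],
    [0,0,0.112],
    [0,0,0.112],
    [0,0,0.109]
  ],
  "grip": [0,0,0,0,0,0,0,0,0,0,0,0]
}}

```text
clock: 1.1
position: [176.1, 599.3, 230.7]
ee_rot: [-0.685, 0.729, -0.0, -0.001]
contact_force: [-0.3, -0.2, -0.2]
gripper_width: -0.2
```

Call:
{"fn": "play_rows", "kwargs": {
  "travel": [
    [0.022,-0.01,0],
    [0.026,-0.014,0],
    [0.026,-0.018,0],
    [0.026,-0.02,0],
    [0.026,-0.02,0],
    [0.026,-0.02,0],
    [0.026,-0.02,0],
    [0.026,-0.02,0],
    [0.02,-0.024,0],
    [0.02,-0.024,0],
    [0.016,-0.024,0],
    [0.014,-0.022,0]
  ],
  "rotation": [
    [0,0,0],
    [0,0,0],
    [0,0,0],
    [0,0,0],
    [0,0,0],
    [0,0,0],
    [0,0,0],
    [0,0,0],
    [0,0,0],
    [0,0,0],
    [0,0,0],
    [0,0,0]
  ],
  "grip": [0,0,0,0,0,0,0,0,0,0,0,0]
}}

```text
clock: 2.1
position: [397.2, 311.2, 231.2]
ee_rot: [-0.687, 0.727, 0.0, -0.0]
contact_force: [-1.1, 0.3, -0.1]
gripper_width: -0.1
```

Call:
{"fn": "play_rows", "kwargs": {
  "travel": [
    [0.012,-0.02,0],
    [0.012,-0.02,0],
    [0.01,-0.02,0.01],
    [0.006,-0.01,0.018],
    [0,0,0.022],
    [0,0,0.022],
    [0,0,0.022],
    [0,0,0.022],
    [0,0,0.018],
    [0,0,0.012],
    [0,0,0],
    [0,0,0]
  ],
  "rotation": [
    [0,0,0],
    [0,0,0],
    [0,0,0],
    [0,0,0],
    [0,0,0],
    [0,0,0],
    [0,0,0],
    [0,0,0],
    [0,0,0],
    [0,0,0],
    [0,0,0],
    [0,0,0]
  ],
  "grip": [0,0,0,0,0,0,0,0,0,0,0,0]
}}

```text
clock: 3.1
position: [463.9, 268.7, 84.7]
ee_rot: [-0.687, 0.727, -0.0, -0.001]
contact_force: [0.1, 0.5, 0.5]
gripper_width: 0.1
```

```bash
python3 - <<'E'
from h import *
d=grab('top','top2.png')
cv2.imwrite('pics/c2.png',cv2.resize(d['image'][238:358,180:440],None,fx=3,fy=3,interpolation=cv2.INTER_CUBIC))
s=arm.read_state();print(s['position'],s['ee_rot'],s['contact_force'],s['joints'].round(3))
s=grab('scene','s2.png');cv2.imwrite('pics/s2c.png',cv2.resize(s['image'][180:420,220:520],None,fx=2.4,fy=2.4))
E
```

```text
[464.40781623 269.16037802  85.63934249] [-6.87140523e-01  7.26524512e-01 -1.47340609e-04  1.17434557e-04] [ 0.65038745 -0.16955298 -0.27012646] [ 0.828  0.391 -0.399  0.    -0.781 -0.884]
```

View pics/s2c.png

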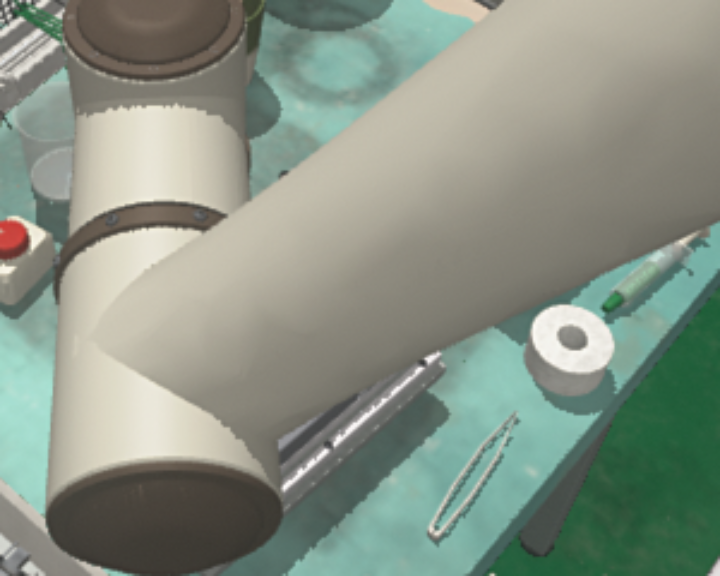

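Call:
{"fn": "play_rows", "kwargs": {
  "travel": [
    [0,0,0.008],
    [0,0,0.008],
    [0,0,0.006],
    [0,0,0.003],
    [0,0,0.001],
    [0,0,0],
    [0,0,0]
  ],
  "rotation": [
    [0,0,0],
    [0,0,0],
    [0,0,0],
    [0,0,0],
    [0,0,0],
    [0,0,0],
    [0,0,0]
  ],
  "grip": [0,0,0,0,0,0,0]
}}

```text
clock: 3.78
position: [464.2, 269.1, 59.4]
ee_rot: [-0.687, 0.727, -0.0, 0.0]
contact_force: [0.2, -0.0, 0.2]
gripper_width: -0.1
```

Call:
{"fn": "play_rows", "kwargs": {
  "travel": [
    [0,0,0.0003],
    [0,0,0.0003],
    [0,0,0.0003],
    [0,0,0.0003],
    [0,0,0.0003],
    [0,0,0]
  ],
  "rotation": [
    [0,0,0],
    [0,0,0],
    [0,0,0],
    [0,0,0],
    [0,0,0],
    [0,0,0]
  ],
  "grip": [0,0,0,0,0,0]
}}

```text
clock: 4.28
position: [464.1, 269.0, 57.8]
ee_rot: [-0.687, 0.727, -0.0, -0.0]
contact_force: [-1.7, -0.8, -1.0]
gripper_width: -0.0
```

Call:
{"fn": "play_rows", "kwargs": {
  "travel": [
    [0,0,0.0002],
    [0,0,0.0002],
    [0,0,0.0002],
    [0,0,0.0002],
    [0,0,0.0002],
    [0,0,0.0002],
    [0,0,0]
  ],
  "rotation": [
    [0,0,0],
    [0,0,0],
    [0,0,0],
    [0,0,0],
    [0,0,0],
    [0,0,0],
    [0,0,0]
  ],
  "grip": [0,0,0,0,0,0,0]
}}

```text
clock: 4.87
position: [464.1, 269.0, 56.5]
ee_rot: [-0.687, 0.727, 0.0, -0.0]
contact_force: [-0.5, -0.4, 0.1]
gripper_width: 0.1
```

Call:
{"fn": "play_rows", "kwargs": {
  "travel": [
    [0,0,0.0002],
    [0,0,0.0002],
    [0,0,0.0002],
    [0,0,0.0002],
    [0,0,0]
  ],
  "rotation": [
    [0,0,0],
    [0,0,0],
    [0,0,0],
    [0,0,0],
    [0,0,0]
  ],
  "grip": [0,0,0,0,0]
}}

```text
clock: 5.28
position: [464.1, 269.0, 55.8]
ee_rot: [-0.687, 0.727, -0.0, -0.0]
contact_force: [-0.5, 0.2, -1.3]
gripper_width: -0.2
```

Call:
{"fn": "play_rows", "kwargs": {
  "travel": [
    [0,0,0.0002],
    [0,0,0.0002],
    [0,0,0.0002],
    [0,0,0]
  ],
  "rotation": [
    [0,0,0],
    [0,0,0],
    [0,0,0],
    [0,0,0]
  ],
  "grip": [0,0,0,0]
}}

```text
clock: 5.62
position: [464.2, 269.0, 55.6]
ee_rot: [-0.687, 0.727, -0.0, 0.0]
contact_force: [-2.5, -0.8, 5.0]
gripper_width: 0.2
```

Call:
{"fn": "play_rows", "kwargs": {
  "travel": [
    [0,0,-0.0006],
    [0.002,0,0],
    [0.002,0,0],
    [0.002,0,0],
    [0.001,0,0],
    [0.001,0,0],
    [0,0,0]
  ],
  "rotation": [
    [0,0,0],
    [0,0,0],
    [0,0,0],
    [0,0,0],
    [0,0,0],
    [0,0,0],
    [0,0,0]
  ],
  "grip": [0,0,0,0,0,0,0]
}}

```text
clock: 6.2
position: [463.8, 261.2, 55.7]
ee_rot: [-0.687, 0.727, 0.0, 0.0]
contact_force: [-0.5, 1.4, -1.7]
gripper_width: 0.1
```

Call:
{"fn": "play_rows", "kwargs": {
  "travel": [
    [0.001,0,0],
    [0.001,0,0],
    [0.001,0,0]
  ],
  "rotation": [
    [0,0,0],
    [0,0,0],
    [0,0,0]
  ],
  "grip": [0,0,0]
}}

```text
clock: 6.45
position: [464.0, 258.8, 55.9]
ee_rot: [-0.687, 0.726, 0.0, 0.001]
contact_force: [0.4, 3.8, -2.3]
gripper_width: 0.1
```

Call:
{"fn": "play_rows", "kwargs": {
  "travel": [
    [0.001,0,2e-05],
    [0.002,0,3e-05],
    [0.002,0,3e-05],
    [0.002,0,3e-05],
    [0.002,0,3e-05],
    [0.002,0,4e-05],
    [0.002,0,3e-05],
    [0.002,0,4e-05],
    [0.002,0,3e-05],
    [0.002,0,4e-05],
    [0.002,0,3e-05],
    [0.002,0,4e-05]
  ],
  "rotation": [
    [0,0,0],
    [0,0,0],
    [0,0,0],
    [0,0,0],
    [0,0,0],
    [0,0,0],
    [0,0,0],
    [0,0,0],
    [0,0,0],
    [0,0,0],
    [0,0,0],
    [0,0,0]
  ],
  "grip": [0,0,0,0,0,0,0,0,0,0,0,0]
}}

```text
clock: 7.45
position: [462.3, 235.0, 55.5]
ee_rot: [-0.687, 0.727, -0.0, 0.0]
contact_force: [0.6, 4.3, -0.3]
gripper_width: 0.1
```

Call:
{"fn": "play_rows", "kwargs": {
  "travel": [
    [0,0,0.0002],
    [0,0,0.0002],
    [0,0,0.0001],
    [0,0,0]
  ],
  "rotation": [
    [0,0,0],
    [0,0,0],
    [0,0,0],
    [0,0,0]
  ],
  "grip": [0,0,0,0]
}}

```text
clock: 7.78
position: [462.1, 234.6, 55.1]
ee_rot: [-0.687, 0.727, -0.0, -0.0]
contact_force: [0.3, 1.9, 2.0]
gripper_width: -0.1
```

Call:
{"fn": "play_rows", "kwargs": {
  "travel": [
    [0,0,0.0001],
    [0,0,0.0001],
    [0,0,0]
  ],
  "rotation": [
    [0,0,0],
    [0,0,0],
    [0,0,0]
  ],
  "grip": [0,0,0]
}}

```text
clock: 8.03
position: [462.1, 234.6, 55.0]
ee_rot: [-0.687, 0.727, -0.0, -0.0]
contact_force: [-0.5, 0.0, 5.3]
gripper_width: 0.2
```

Call:
{"fn": "play_rows", "kwargs": {
  "travel": [
    [0.001,0,1e-05],
    [0.0015,0,3e-05],
    [0.0015,0,2e-05],
    [0.0015,0,3e-05],
    [0.0015,0,2e-05],
    [0.0015,0,3e-05],
    [0.0015,0,2e-05]
  ],
  "rotation": [
    [0,0,0],
    [0,0,0],
    [0,0,0],
    [0,0,0],
    [0,0,0],
    [0,0,0],
    [0,0,0]
  ],
  "grip": [0,0,0,0,0,0,0]
}}

```text
clock: 8.62
position: [462.9, 227.0, 55.0]
ee_rot: [-0.687, 0.726, 0.0, 0.003]
contact_force: [0.3, 5.5, 1.4]
gripper_width: 0.4
```

Call:
{"fn": "play_rows", "kwargs": {
  "travel": [
    [0.001,0,0.0001],
    [0.001,0,0.0001],
    [0.0015,0,2e-05],
    [0.0015,0,3e-05]
  ],
  "rotation": [
    [0,0,0],
    [0,0,0],
    [0,0,0],
    [0,0,0]
  ],
  "grip": [0,0,0,0]
}}

```text
clock: 8.95
position: [462.9, 222.3, 54.9]
ee_rot: [-0.687, 0.726, 0.0, 0.003]
contact_force: [0.9, 6.0, 1.6]
gripper_width: 0.2
```

```bash
python3 - <<'E'
from h import *
s=arm.read_state()
for k in s: print(k,np.round(s[k],3))
E
```

```text
clock 8.95
joints [ 0.764  0.402 -0.488 -0.    -0.675 -0.819]
joint_vel [-0.025 -0.011 -0.019 -0.001  0.01   0.025]
joint_efforts [-2.5680e+00 -3.2477e+01  9.6240e+00  2.8490e+00 -1.2180e+00 -6.0000e-03]
position [462.852 222.268  54.882]
ee_rot [-0.687  0.726  0.     0.003]
contact_force [0.851 5.981 1.648]
wrist_torque [ 1.696 -0.025 -0.017]
gripper_width 0.202
```

Call:
{"fn": "play_rows", "kwargs": {
  "travel": [
    [0.0005,0,0.0001],
    [0.0005,0,0.0001],
    [0.0005,0,5e-05]
  ],
  "rotation": [
    [0,0,0],
    [0,0,0],
    [0,0,0]
  ],
  "grip": [0,0,0]
}}

```text
clock: 9.2
position: [462.9, 221.0, 54.8]
ee_rot: [-0.687, 0.726, 0.0, 0.003]
contact_force: [-0.1, 6.5, 3.9]
gripper_width: -0.3
```

Call:
{"fn": "play_rows", "kwargs": {
  "travel": [
    [0.001,0,0.0001],
    [0.001,0,6e-05],
    [0.001,0,2e-05],
    [0.001,0,2e-05],
    [0.001,0,1e-05]
  ],
  "rotation": [
    [0,0,0],
    [0,0,0],
    [0,0,0],
    [0,0,0],
    [0,0,0]
  ],
  "grip": [0,0,0,0,0]
}}

```text
clock: 9.62
position: [462.9, 216.2, 54.8]
ee_rot: [-0.687, 0.726, 0.0, 0.004]
contact_force: [-0.2, 6.1, 3.5]
gripper_width: -0.3
```

Call:
{"fn": "play_rows", "kwargs": {
  "travel": [
    [0.001,0,0.0001],
    [0.001,0,0.0001],
    [0.001,0,5e-05],
    [0.001,0,2e-05],
    [0.001,0,2e-05]
  ],
  "rotation": [
    [0,0,0],
    [0,0,0],
    [0,0,0],
    [0,0,0],
    [0,0,0]
  ],
  "grip": [0,0,0,0,0]
}}

```text
clock: 10.03
position: [462.9, 211.4, 54.7]
ee_rot: [-0.687, 0.726, 0.0, 0.004]
contact_force: [-0.9, 6.9, 3.5]
gripper_width: 0.3
```

Call:
{"fn": "play_rows", "kwargs": {
  "travel": [
    [0.0005,0,0.00015],
    [0.001,0,0.0001],
    [0.001,0,6e-05],
    [0.001,0,5e-05],
    [0.001,0,4e-05]
  ],
  "rotation": [
    [0,0,0],
    [0,0,0],
    [0,0,0],
    [0,0,0],
    [0,0,0]
  ],
  "grip": [0,0,0,0,0]
}}

```text
clock: 10.45
position: [463.0, 207.3, 54.6]
ee_rot: [-0.688, 0.726, -0.0, 0.004]
contact_force: [-0.7, 7.9, 4.8]
gripper_width: 0.1
```

Call:
{"fn": "play_rows", "kwargs": {
  "travel": [
    [0.001,0,0.0001],
    [0.001,0,6e-05],
    [0.001,0,5e-05],
    [0.001,0,5e-05],
    [0.001,0,5e-05],
    [0.001,0,4e-05],
    [0.001,0,4e-05]
  ],
  "rotation": [
    [0,0,0],
    [0,0,0],
    [0,0,0],
    [0,0,0],
    [0,0,0],
    [0,0,0],
    [0,0,0]
  ],
  "grip": [0,0,0,0,0,0,0]
}}

```text
clock: 11.03
position: [463.0, 200.6, 54.4]
ee_rot: [-0.688, 0.726, -0.0, 0.005]
contact_force: [-1.3, 7.9, 6.6]
gripper_width: 0.1
```

Call:
{"fn": "play_rows", "kwargs": {
  "travel": [
    [0.0015,0,5e-05],
    [0.0015,0,4e-05],
    [0.0015,0,5e-05],
    [0.0015,0,4e-05],
    [0.0015,0,5e-05],
    [0.0015,0,4e-05]
  ],
  "rotation": [
    [0,0,0],
    [0,0,0],
    [0,0,0],
    [0,0,0],
    [0,0,0],
    [0,0,0]
  ],
  "grip": [0,0,0,0,0,0]
}}

```text
clock: 11.53
position: [462.7, 191.7, 54.2]
ee_rot: [-0.688, 0.726, -0.0, 0.005]
contact_force: [0.3, 8.1, 6.1]
gripper_width: -0.3
```

Call:
{"fn": "play_rows", "kwargs": {
  "travel": [
    [0.0015,0,7e-05],
    [0.0015,0,5e-05],
    [0.0015,0,5e-05],
    [0.0015,0,5e-05],
    [0.0015,0,5e-05],
    [0.0015,0,4e-05]
  ],
  "rotation": [
    [0,0,0],
    [0,0,0],
    [0,0,0],
    [0,0,0],
    [0,0,0],
    [0,0,0]
  ],
  "grip": [0,0,0,0,0,0]
}}

```text
clock: 12.03
position: [462.4, 182.9, 54.1]
ee_rot: [-0.688, 0.726, -0.0, 0.005]
contact_force: [0.0, 8.4, 6.7]
gripper_width: 0.1
```

Call:
{"fn": "play_rows", "kwargs": {
  "travel": [
    [0.0015,0,8e-05],
    [0.0015,0,5e-05],
    [0.0015,0,5e-05],
    [0.0015,0,5e-05],
    [0.0015,0,5e-05],
    [0.0015,0,4e-05]
  ],
  "rotation": [
    [0,0,0],
    [0,0,0],
    [0,0,0],
    [0,0,0],
    [0,0,0],
    [0,0,0]
  ],
  "grip": [0,0,0,0,0,0]
}}

```text
clock: 12.53
position: [462.2, 174.0, 53.9]
ee_rot: [-0.688, 0.726, -0.0, 0.006]
contact_force: [0.9, 9.1, 7.0]
gripper_width: -0.1
```

Call:
{"fn": "play_rows", "kwargs": {
  "travel": [
    [0.0015,0,9e-05],
    [0.0015,0,6e-05],
    [0.0015,0,5e-05],
    [0.0015,0,5e-05],
    [0.0015,0,5e-05],
    [0.0015,0,4e-05]
  ],
  "rotation": [
    [0,0,0],
    [0,0,0],
    [0,0,0],
    [0,0,0],
    [0,0,0],
    [0,0,0]
  ],
  "grip": [0,0,0,0,0,0]
}}

```text
clock: 13.03
position: [462.0, 165.2, 53.8]
ee_rot: [-0.688, 0.726, -0.001, 0.006]
contact_force: [1.4, 9.6, 9.3]
gripper_width: 0.3
```

Call:
{"fn": "play_rows", "kwargs": {
  "travel": [
    [0.0015,0,8e-05],
    [0.0015,0,6e-05],
    [0.0015,0,5e-05],
    [0.0015,0,5e-05],
    [0.0015,0,4e-05],
    [0.0015,0,4e-05]
  ],
  "rotation": [
    [0,0,0],
    [0,0,0],
    [0,0,0],
    [0,0,0],
    [0,0,0],
    [0,0,0]
  ],
  "grip": [0,0,0,0,0,0]
}}

```text
clock: 13.53
position: [462.0, 156.6, 53.8]
ee_rot: [-0.688, 0.726, -0.001, 0.007]
contact_force: [-0.6, 10.1, 9.6]
gripper_width: 0.1
```

Call:
{"fn": "play_rows", "kwargs": {
  "travel": [
    [0.0015,0,7e-05],
    [0.0015,0,6e-05],
    [0.0015,0,5e-05],
    [0.0015,0,5e-05],
    [0.0015,0,4e-05],
    [0.0015,0,4e-05],
    [0.0015,0,4e-05]
  ],
  "rotation": [
    [0,0,0],
    [0,0,0],
    [0,0,0],
    [0,0,0],
    [0,0,0],
    [0,0,0],
    [0,0,0]
  ],
  "grip": [0,0,0,0,0,0,0]
}}

```text
clock: 14.12
position: [462.1, 146.6, 53.9]
ee_rot: [-0.688, 0.726, -0.001, 0.008]
contact_force: [-0.1, 11.1, 11.4]
gripper_width: 0.1
```

Call:
{"fn": "play_rows", "kwargs": {
  "travel": [
    [0,0,-0.00015],
    [0,0,-0.00015],
    [0,0,-0.00015],
    [0,0,-0.00015],
    [0,0,-0.00015],
    [0,0,-0.00015],
    [0,0,-0.00015],
    [0,0,-0.00015],
    [0,0,-0.00015],
    [0,0,-0.00015]
  ],
  "rotation": [
    [0,0,0],
    [0,0,0],
    [0,0,0],
    [0,0,0],
    [0,0,0],
    [0,0,0],
    [0,0,0],
    [0,0,0],
    [0,0,0],
    [0,0,0]
  ],
  "grip": [0,0,0,0,0,0,0,0,0,0]
}}

```text
clock: 14.95
position: [462.0, 146.0, 55.1]
ee_rot: [-0.688, 0.726, -0.001, 0.007]
contact_force: [1.0, 8.6, 9.8]
gripper_width: 0.0
```

Call:
{"fn": "play_rows", "kwargs": {
  "travel": [
    [0,0,-0.00015],
    [0,0,-0.00015],
    [0,0,-0.00015],
    [0,0,-0.00015],
    [0,0,-0.00015],
    [0,0,-0.00015],
    [0,0,-0.00015],
    [0,0,-0.00015]
  ],
  "rotation": [
    [0,0,0],
    [0,0,0],
    [0,0,0],
    [0,0,0],
    [0,0,0],
    [0,0,0],
    [0,0,0],
    [0,0,0]
  ],
  "grip": [0,0,0,0,0,0,0,0]
}}

```text
clock: 15.62
position: [460.7, 145.1, 55.2]
ee_rot: [-0.688, 0.726, -0.001, 0.005]
contact_force: [2.8, 6.9, 4.1]
gripper_width: -0.1
```

Call:
{"fn": "play_rows", "kwargs": {
  "travel": [
    [0,0,-0.0002],
    [0,0,-0.0002],
    [0,0,-0.0004],
    [0,0,-0.0006],
    [0,0,-0.0006],
    [0,0,0]
  ],
  "rotation": [
    [0,0,0],
    [0,0,0],
    [0,0,0],
    [0,0,0],
    [0,0,0],
    [0,0,0]
  ],
  "grip": [0,0,0,0,0,0]
}}

```text
clock: 16.12
position: [456.5, 141.6, 55.1]
ee_rot: [-0.687, 0.727, 0.0, -0.0]
contact_force: [0.7, 3.9, -0.1]
gripper_width: -0.2
```

Call:
{"fn": "play_rows", "kwargs": {
  "travel": [
    [0,0,-0.0008],
    [0,0,-0.0007],
    [0.001,0,0],
    [0.002,0,0],
    [0.002,0,0],
    [0.002,0,0],
    [0.002,0,0],
    [0.002,0,0],
    [0.002,0,0],
    [0.002,0,0],
    [0.002,0,0]
  ],
  "rotation": [
    [0,0,0],
    [0,0,0],
    [0,0,0],
    [0,0,0],
    [0,0,0],
    [0,0,0],
    [0,0,0],
    [0,0,0],
    [0,0,0],
    [0,0,0],
    [0,0,0]
  ],
  "grip": [0,0,0,0,0,0,0,0,0,0,0]
}}

```text
clock: 17.03
position: [456.0, 124.5, 57.1]
ee_rot: [-0.687, 0.727, 0.0, -0.0]
contact_force: [0.9, 3.4, -1.2]
gripper_width: -0.5
```

Call:
{"fn": "play_rows", "kwargs": {
  "travel": [
    [0.0025,0,0],
    [0.003,0,0],
    [0.003,0,0],
    [0.003,0,0],
    [0.003,0,0],
    [0.003,0,0],
    [0.003,0,0],
    [0.003,0,0],
    [0.003,0,0],
    [0.003,0,0],
    [0.003,0,0],
    [0.003,0,0]
  ],
  "rotation": [
    [0,0,0],
    [0,0,0],
    [0,0,0],
    [0,0,0],
    [0,0,0],
    [0,0,0],
    [0,0,0],
    [0,0,0],
    [0,0,0],
    [0,0,0],
    [0,0,0],
    [0,0,0]
  ],
  "grip": [0,0,0,0,0,0,0,0,0,0,0,0]
}}

```text
clock: 18.03
position: [454.0, 88.9, 57.0]
ee_rot: [-0.687, 0.727, 0.0, -0.0]
contact_force: [-0.3, 3.7, -2.3]
gripper_width: -0.0
```

Call:
{"fn": "play_rows", "kwargs": {
  "travel": [
    [0.002,0,0],
    [0.002,0,0],
    [0.002,0,0],
    [0.002,0,0],
    [0.002,0,0],
    [0.002,0,0],
    [0.002,0,0],
    [0.002,0,0],
    [0.002,0,0],
    [0.002,0,0],
    [0.002,0,0],
    [0.001,0,0]
  ],
  "rotation": [
    [0,0,0],
    [0,0,0],
    [0,0,0],
    [0,0,0],
    [0,0,0],
    [0,0,0],
    [0,0,0],
    [0,0,0],
    [0,0,0],
    [0,0,0],
    [0,0,0],
    [0,0,0]
  ],
  "grip": [0,0,0,0,0,0,0,0,0,0,0,0]
}}

```text
clock: 19.03
position: [452.6, 66.0, 57.0]
ee_rot: [-0.687, 0.727, 0.0, -0.0]
contact_force: [0.2, 3.0, -2.1]
gripper_width: 0.1
```

Call:
{"fn": "play_rows", "kwargs": {
  "travel": [
    [0.001,0,0],
    [0.001,0,0],
    [0.001,0,0],
    [0.001,0,0],
    [0.001,0,0],
    [0.001,0,0],
    [0.001,0,0],
    [0.001,0,0],
    [0.001,0,0],
    [0.001,0,0],
    [0.001,0,0],
    [0.001,0,0]
  ],
  "rotation": [
    [0,0,0],
    [0,0,0],
    [0,0,0],
    [0,0,0],
    [0,0,0],
    [0,0,0],
    [0,0,0],
    [0,0,0],
    [0,0,0],
    [0,0,0],
    [0,0,0],
    [0,0,0]
  ],
  "grip": [0,0,0,0,0,0,0,0,0,0,0,0]
}}

```text
clock: 20.03
position: [452.1, 54.2, 57.0]
ee_rot: [-0.687, 0.727, 0.0, -0.0]
contact_force: [0.4, 4.1, -0.9]
gripper_width: 0.1
```

Call:
{"fn": "play_rows", "kwargs": {
  "travel": [
    [0.001,0,0],
    [0.001,0,0],
    [0.001,0,0],
    [0.001,0,0],
    [0.001,0,0],
    [0.001,0,0],
    [0.001,0,0],
    [0.001,0,0],
    [0.001,0,0],
    [0.001,0,0],
    [0.001,0,0],
    [0.001,0,0]
  ],
  "rotation": [
    [0,0,0],
    [0,0,0],
    [0,0,0],
    [0,0,0],
    [0,0,0],
    [0,0,0],
    [0,0,0],
    [0,0,0],
    [0,0,0],
    [0,0,0],
    [0,0,0],
    [0,0,0]
  ],
  "grip": [0,0,0,0,0,0,0,0,0,0,0,0]
}}

```text
clock: 21.03
position: [451.4, 42.3, 57.1]
ee_rot: [-0.687, 0.727, -0.0, -0.0]
contact_force: [-0.2, 3.9, -1.5]
gripper_width: -0.4
```

Call:
{"fn": "play_rows", "kwargs": {
  "travel": [
    [0.002,0,0],
    [0.0025,0,0],
    [0.0025,0,0],
    [0.0025,0,0],
    [0.0025,0,0],
    [0.0025,0,0],
    [0.0025,0,0],
    [0.0025,0,0],
    [0.0025,0,0],
    [0.0025,0,0],
    [0.0025,0,0],
    [0.0025,0,0]
  ],
  "rotation": [
    [0,0,0],
    [0,0,0],
    [0,0,0],
    [0,0,0],
    [0,0,0],
    [0,0,0],
    [0,0,0],
    [0,0,0],
    [0,0,0],
    [0,0,0],
    [0,0,0],
    [0,0,0]
  ],
  "grip": [0,0,0,0,0,0,0,0,0,0,0,0]
}}

```text
clock: 22.03
position: [449.7, 12.6, 57.1]
ee_rot: [-0.687, 0.727, 0.0, -0.0]
contact_force: [-0.0, 3.8, -2.4]
gripper_width: -0.0
```

Call:
{"fn": "play_rows", "kwargs": {
  "travel": [
    [0.0025,0,0],
    [0.0025,0,0],
    [0.0025,0,0],
    [0.0025,0,0],
    [0.0025,0,0],
    [0.0025,0,0],
    [0.0025,0,0],
    [0.0025,0,0],
    [0.0025,0,0],
    [0.0025,0,0],
    [0.0025,0,0],
    [0.002,0,0]
  ],
  "rotation": [
    [0,0,0],
    [0,0,0],
    [0,0,0],
    [0,0,0],
    [0,0,0],
    [0,0,0],
    [0,0,0],
    [0,0,0],
    [0,0,0],
    [0,0,0],
    [0,0,0],
    [0,0,0]
  ],
  "grip": [0,0,0,0,0,0,0,0,0,0,0,0]
}}

```text
clock: 23.03
position: [448.0, -16.8, 57.0]
ee_rot: [-0.687, 0.727, 0.0, -0.0]
contact_force: [-0.1, 3.1, -1.5]
gripper_width: -0.1
```

Call:
{"fn": "play_rows", "kwargs": {
  "travel": [
    [0.002,0,0],
    [0.002,0,0],
    [0.002,0,0],
    [0.002,0,0],
    [0.002,0,0],
    [0.002,0,0],
    [0.002,0,0],
    [0.002,0,0],
    [0.001,0,0],
    [0.001,0,0],
    [0.001,0,0],
    [0.001,0,0]
  ],
  "rotation": [
    [0,0,0],
    [0,0,0],
    [0,0,0],
    [0,0,0],
    [0,0,0],
    [0,0,0],
    [0,0,0],
    [0,0,0],
    [0,0,0],
    [0,0,0],
    [0,0,0],
    [0,0,0]
  ],
  "grip": [0,0,0,0,0,0,0,0,0,0,0,0]
}}

```text
clock: 24.03
position: [447.0, -36.6, 57.1]
ee_rot: [-0.687, 0.727, 0.0, -0.0]
contact_force: [-0.4, 4.0, -0.3]
gripper_width: -0.0
```

Call:
{"fn": "play_rows", "kwargs": {
  "travel": [
    [0.001,0,0],
    [0.001,0,0],
    [0.001,0,0],
    [0.001,0,0],
    [0.001,0,0],
    [0.001,0,0],
    [0.001,0,0],
    [0.001,0,0],
    [0.001,0,0],
    [0.0005,0,0]
  ],
  "rotation": [
    [0,0,0],
    [0,0,0],
    [0,0,0],
    [0,0,0],
    [0,0,0],
    [0,0,0],
    [0,0,0],
    [0,0,0],
    [0,0,0],
    [0,0,0]
  ],
  "grip": [0,0,0,0,0,0,0,0,0,0]
}}

```text
clock: 24.87
position: [446.4, -46.1, 57.1]
ee_rot: [-0.687, 0.727, 0.0, -0.0]
contact_force: [0.8, 4.5, -1.9]
gripper_width: 0.2
```

Call:
{"fn": "play_rows", "kwargs": {
  "travel": [
    [0.0005,0,0],
    [0.0005,0,0],
    [0.0005,0,0],
    [0.0005,0,0],
    [0.0005,0,0],
    [0.0005,0,0]
  ],
  "rotation": [
    [0,0,0],
    [0,0,0],
    [0,0,0],
    [0,0,0],
    [0,0,0],
    [0,0,0]
  ],
  "grip": [0,0,0,0,0,0]
}}

```text
clock: 25.37
position: [446.3, -49.0, 57.0]
ee_rot: [-0.687, 0.727, 0.0, -0.0]
contact_force: [0.4, 4.1, -1.6]
gripper_width: 0.1
```

Call:
{"fn": "play_rows", "kwargs": {
  "travel": [
    [0.0005,0,0],
    [0.0005,0,0],
    [0.0005,0,0],
    [0.0003,0,0]
  ],
  "rotation": [
    [0,0,0],
    [0,0,0],
    [0,0,0],
    [0,0,0]
  ],
  "grip": [0,0,0,0]
}}

```text
clock: 25.7
position: [447.6, -50.1, 57.4]
ee_rot: [-0.687, 0.727, -0.001, 0.002]
contact_force: [1.1, 8.7, -2.1]
gripper_width: -0.0
```

Call:
{"fn": "play_rows", "kwargs": {
  "travel": [
    [0.0004,0,0],
    [0.0004,0,0],
    [0.0004,0,0]
  ],
  "rotation": [
    [0,0,0],
    [0,0,0],
    [0,0,0]
  ],
  "grip": [0,0,0]
}}

```text
clock: 25.95
position: [448.4, -50.5, 57.6]
ee_rot: [-0.687, 0.727, -0.001, 0.003]
contact_force: [1.7, 12.8, -1.8]
gripper_width: 0.1
```

Call:
{"fn": "play_rows", "kwargs": {
  "travel": [
    [0.0004,0,0],
    [0.0004,0,0],
    [0.0004,0,0],
    [0,0,0]
  ],
  "rotation": [
    [0,0,0],
    [0,0,0],
    [0,0,0],
    [0,0,0]
  ],
  "grip": [0,0,0,0]
}}

```text
clock: 26.28
position: [448.7, -50.7, 57.7]
ee_rot: [-0.687, 0.727, -0.001, 0.004]
contact_force: [0.7, 17.9, -1.4]
gripper_width: 0.1
```

Call:
{"fn": "play_rows", "kwargs": {
  "travel": [
    [-0.002,0,0],
    [-0.003,0,0],
    [-0.005,0,0],
    [-0.004,0,-0.01],
    [0,0,-0.025],
    [-0.005,0,-0.03],
    [-0.015,0.004,-0.03],
    [-0.03,0.006,-0.005],
    [-0.035,0.008,0],
    [-0.035,0.008,0],
    [-0.035,0.008,0],
    [-0.035,0.008,0]
  ],
  "rotation": [
    [0,0,0],
    [0,0,0],
    [0,0,0],
    [0,0,0],
    [0,0,0],
    [0,0,0],
    [0,0,0],
    [0,0,0],
    [0,0,0],
    [0,0,0],
    [0,0,0],
    [0,0,0]
  ],
  "grip": [0,0,0,0,0,0,0,0,0,0,0,0]
}}

```text
clock: 27.28
position: [414.7, 153.5, 157.4]
ee_rot: [-0.687, 0.727, -0.0, -0.0]
contact_force: [0.9, 0.8, -0.9]
gripper_width: -0.0
```

```bash
python3 - <<'E'
from h import *
d=grab('top','top3.png')
cv2.imwrite('pics/c3.png',cv2.resize(d['image'][228:358,280:440],None,fx=4,fy=4,interpolation=cv2.INTER_CUBIC))
s=arm.read_state();print(s['position'],s['ee_rot'],s['contact_force'],s['joints'].round(3))
E
```

```text
[415.47230585 158.33671869 157.72797296] [-6.88643381e-01  7.25098782e-01 -4.85570234e-04  1.34684974e-03] [-0.35467029  3.96178513 -0.5733755 ] [ 0.732  0.151 -0.525  0.001 -0.892 -0.785]
```

View pics/c3.png

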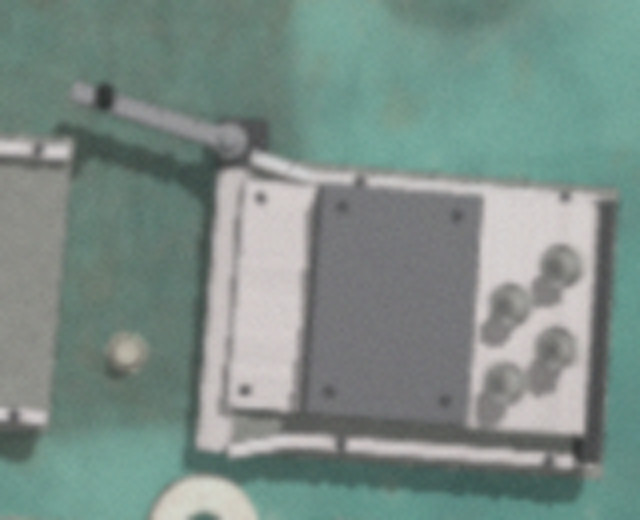

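The picture shows the carrier flush against the stop (dark bar at x≈600), with all four inserts upright, the plug at (125,352) undisturbed, and the keeper still parked (pivot (231,138), peg (103,96)). Next I'll work out where to start pushing the peg.

```bash
python3 - <<'E'
from h import *
d=load('top3.png')
P=lambda x,y,z:atz(d,280+(x+.5)/4-.5,228+(y+.5)/4-.5,z)
pv=P(231,138,50);
for z in(85,):
  pg=P(103,96,z);v=(pg-pv)[:2];print(pv,pg,np.linalg.norm(v),np.arctan2(v[1],v[0]))
e=P(88,92,48);print('bar dir',np.arctan2(*(e-pv)[1::-1]))
for n,a,b,z in [('rear',(240,185),(228,408),47),('front',(590,190),(584,430),71),('stop',(600,200),(586,460),61),('stopb',(597,200),(585,440),35)]:print(n,P(*a,z).round(1),P(*b,z).round(1))
print('plug',P(125,352,15))
pv2=np.array([539.9,-12.5]);a=np.arctan2(v[1],v[0])
r=np.array([np.cos(a),np.sin(a)]);t=np.array([-r[1],r[0]])
for p in(pv[:2],pv2): print('pre',p+75*r-27*t,'yaw',np.arctan2(t[1],t[0]))
E
```

```text
[541.11661871 -13.38048679  50.        ] [559.24163514  60.55351859  85.        ] 76.12327746922888 1.330386340627685
bar dir 1.2813831094277006
rear [514.5 -19.2  47. ] [387.7 -14.8  47. ]
front [ 514.3 -216.8   71. ] [ 379.3 -213.6   71. ]
stop [ 509.5 -224.9   61. ] [ 362.1 -217.1   61. ]
stopb [ 511.4 -229.1   35. ] [ 372.4 -222.3   35. ]
plug [418.01890516  43.78543324  15.        ]
pre [585.19767367  53.03382337] yaw 2.9011826674225816
pre [583.98105496  53.91431016] yaw 2.9011826674225816
```

Call:
{"fn": "play_rows", "kwargs": {
  "travel": [
    [0.011,-0.02,0],
    [0.014,-0.026,0],
    [0.014,-0.026,0],
    [0.014,-0.026,0],
    [0.014,-0.026,0],
    [0.014,-0.026,0],
    [0.014,-0.026,0],
    [0,0,0],
    [0,0,0],
    [0,0,0],
    [0,0,0],
    [0,0,0]
  ],
  "rotation": [
    [0,0,0],
    [0,0,0],
    [0,0,0],
    [0,0,0],
    [0,0,0],
    [0,0,0],
    [0,0,0],
    [0,0,0.12],
    [0,0,0.12],
    [0,0,0.12],
    [0,0,0.12],
    [0,0,0.12]
  ],
  "grip": [0,0,0,0,0,0,0,0,0,0,0,0]
}}

```text
clock: 28.33
position: [585.4, 47.1, 156.7]
ee_rot: [-0.439, 0.899, -0.0, -0.001]
contact_force: [0.1, -0.2, 0.7]
gripper_width: -0.2
```

Call:
{"fn": "play_rows", "kwargs": {
  "travel": [
    [0,0,0],
    [0,0,0],
    [0,0,0],
    [0,0,0],
    [0,0,0],
    [0,0,0],
    [0,0,0],
    [0,0,0],
    [0,0,0],
    [0,0,0],
    [0,0,0]
  ],
  "rotation": [
    [0,0,0.12],
    [0,0,0.12],
    [0,0,0.12],
    [0,0,0.12],
    [0,0,0.12],
    [0,0,0.12],
    [0,0,0.12],
    [0,0,0.12],
    [0,0,0.12],
    [0,0,0.097],
    [0,0,0]
  ],
  "grip": [0,0,0,0,0,0,0,0,0,0,0]
}}

```text
clock: 29.25
position: [585.4, 47.3, 156.8]
ee_rot: [0.132, 0.991, -0.001, -0.001]
contact_force: [0.2, -0.2, 0.0]
gripper_width: -0.1
```

Call:
{"fn": "play_rows", "kwargs": {
  "travel": [
    [0.0024,0.0057,0],
    [0,0,0.012],
    [0,0,0.022],
    [0,0,0.022],
    [0,0,0.022],
    [0,0,0.014],
    [0,0,0.007],
    [0,0,0]
  ],
  "rotation": [
    [0,0,0],
    [0,0,0],
    [0,0,0],
    [0,0,0],
    [0,0,0],
    [0,0,0],
    [0,0,0],
    [0,0,0]
  ],
  "grip": [0,0,0,0,0,0,0,0]
}}

```text
clock: 29.92
position: [583.9, 54.0, 56.3]
ee_rot: [0.13, 0.992, -0.001, -0.002]
contact_force: [0.1, -0.1, -0.3]
gripper_width: -0.1
```

Call:
{"fn": "play_rows", "kwargs": {
  "travel": [
    [0.002,0,0],
    [0.002,0,0],
    [0.002,0,0],
    [0.002,0,0],
    [0.0015,0,0],
    [0,0,0]
  ],
  "rotation": [
    [0,0,0],
    [0,0,0],
    [0,0,0],
    [0,0,0],
    [0,0,0],
    [0,0,0]
  ],
  "grip": [0,0,0,0,0,0]
}}

```text
clock: 30.42
position: [576.2, 57.0, 58.9]
ee_rot: [0.13, 0.991, 0.0, 0.001]
contact_force: [0.2, 0.1, 0.2]
gripper_width: -0.3
```

Call:
{"fn": "play_rows", "kwargs": {
  "travel": [
    [0.003,0.0006,0],
    [0.0045,0.0009,0],
    [0.006,0.0011,0],
    [0.006,0.0011,0],
    [0.006,0.0011,0],
    [0.006,0.0011,0]
  ],
  "rotation": [
    [0,0,-0.04],
    [0,0,-0.06],
    [0,0,-0.08],
    [0,0,-0.08],
    [0,0,-0.08],
    [0,0,-0.08]
  ],
  "grip": [0,0,0,0,0,0]
}}

```text
clock: 30.92
position: [546.0, 65.9, 58.6]
ee_rot: [-0.081, 0.997, 0.0, 0.001]
contact_force: [0.5, 0.7, 1.2]
gripper_width: 0.1
```

```bash
python3 - <<'E'
from h import *
s=arm.read_state();q=s['ee_rot'];y=2*np.arctan2(q[1],q[0]);t=np.array([np.cos(y),np.sin(y)]);r=np.array([t[1],-t[0]])
p=s['position'][:2]
for pv in([541.1,-13.4],[539.9,-12.5]):
    print('yaw',y,'finger rel pivot r,t',(p-pv)@r,(p-pv)@t)
print('force r,t',s['contact_force'][:2]@r,s['contact_force'][:2]@t,s['contact_force'][2],s['position'])
E
```

```text
yaw 3.3038354408346797 finger rel pivot r,t 77.491986693826 -17.672012191135664
yaw 3.3038354408346797 finger rel pivot r,t 76.4099676245167 -18.710874421487286
force r,t 0.5657202049087622 -0.6117618390873427 1.2325265217000507 [546.02250289  65.92891643  58.63821194]
```

Call:
{"fn": "play_rows", "kwargs": {
  "travel": [
    [0.006,0.001,0],
    [0.006,0.001,0],
    [0.006,0.001,0],
    [0.006,0.001,0],
    [0.006,0.001,0],
    [0.006,0.001,0],
    [0.006,0.001,0],
    [0.006,0.001,0],
    [0.006,0.001,0],
    [0.006,0.001,0],
    [0.006,0.001,0],
    [0.006,0.001,0]
  ],
  "rotation": [
    [0,0,-0.08],
    [0,0,-0.08],
    [0,0,-0.08],
    [0,0,-0.08],
    [0,0,-0.08],
    [0,0,-0.08],
    [0,0,-0.08],
    [0,0,-0.08],
    [0,0,-0.08],
    [0,0,-0.08],
    [0,0,-0.08],
    [0,0,-0.08]
  ],
  "grip": [0,0,0,0,0,0,0,0,0,0,0,0]
}}

```text
clock: 31.92
position: [481.5, 36.1, 58.4]
ee_rot: [-0.532, 0.847, 0.0, 0.001]
contact_force: [-0.4, 1.5, 0.5]
gripper_width: -0.1
```

```bash
python3 - <<'E'
from h import *
s=arm.read_state();q=s['ee_rot'];y=2*np.arctan2(q[1],q[0]);t=np.array([np.cos(y),np.sin(y)]);r=np.array([t[1],-t[0]])
p=s['position'][:2]
for pv in([541.1,-13.4],[539.9,-12.5]):
    print('yaw',y,'finger rel pivot r,t',(p-pv)@r,(p-pv)@t)
print('force r,t',s['contact_force'][:2]@r,s['contact_force'][:2]@t,s['contact_force'][2],s['position'])
E
```

```text
yaw 4.263612115497201 finger rel pivot r,t 75.16137463642286 -18.79820535952099
yaw 4.263612115497201 finger rel pivot r,t 73.68972303959536 -18.50796136293332
force r,t 1.020614208185703 -1.1190780425643936 0.4627674319879853 [481.53708273  36.14658059  58.38250103]
```

Call:
{"fn": "play_rows", "kwargs": {
  "travel": [
    [0.006,0.0012,0],
    [0.006,0.0012,0],
    [0.006,0.0012,0],
    [0.005,0.001,0],
    [0.004,0.0007,0],
    [0.002,0,0],
    [0,0,0]
  ],
  "rotation": [
    [0,0,-0.08],
    [0,0,-0.08],
    [0,0,-0.08],
    [0,0,-0.07],
    [0,0,-0.05],
    [0,0,-0.03],
    [0,0,0]
  ],
  "grip": [0,0,0,0,0,0,0]
}}

```text
clock: 32.5
position: [467.9, 9.7, 58.3]
ee_rot: [-0.684, 0.729, 0.0, 0.0]
contact_force: [-0.0, -0.3, 0.1]
gripper_width: -0.3
```

Call:
{"fn": "play_rows", "kwargs": {
  "travel": [
    [0.001,0,0],
    [0.001,0,0],
    [0.001,0,0],
    [0.0005,0,0]
  ],
  "rotation": [
    [0,0,0],
    [0,0,0],
    [0,0,0],
    [0,0,0]
  ],
  "grip": [0,0,0,0]
}}

```text
clock: 32.83
position: [468.2, 8.1, 58.2]
ee_rot: [-0.684, 0.729, 0.0, 0.001]
contact_force: [-3.6, 12.3, 2.3]
gripper_width: 0.0
```

Call:
{"fn": "play_rows", "kwargs": {
  "travel": [
    [0.0006,0,0],
    [0.0006,0,0],
    [0.0006,0,0]
  ],
  "rotation": [
    [0,0,0],
    [0,0,0],
    [0,0,0]
  ],
  "grip": [0,0,0]
}}

```text
clock: 33.08
position: [468.3, 7.8, 58.3]
ee_rot: [-0.684, 0.73, 0.001, 0.002]
contact_force: [-5.7, 20.2, 3.8]
gripper_width: 0.1
```

Call:
{"fn": "play_rows", "kwargs": {
  "travel": [
    [-0.002,0,0],
    [-0.004,0,0],
    [-0.008,0,0],
    [-0.004,0,-0.01],
    [0,0,-0.025],
    [0,0,-0.03],
    [-0.01,0.004,-0.03],
    [-0.025,0.006,-0.01],
    [-0.035,0.008,0],
    [-0.035,0.008,0],
    [-0.035,0.008,0],
    [-0.025,0.006,0]
  ],
  "rotation": [
    [0,0,0],
    [0,0,0],
    [0,0,0],
    [0,0,0],
    [0,0,0],
    [0,0,0],
    [0,0,0],
    [0,0,0],
    [0,0,0],
    [0,0,0],
    [0,0,0],
    [0,0,0]
  ],
  "grip": [0,0,0,0,0,0,0,0,0,0,0,0]
}}

```text
clock: 34.08
position: [439.1, 192.2, 163.4]
ee_rot: [-0.685, 0.729, -0.0, 0.001]
contact_force: [0.9, 0.3, 0.8]
gripper_width: 0.2
```

Call:
{"fn": "play_rows", "kwargs": {
  "travel": [
    [0,0,0],
    [0,0,0],
    [0,0,0]
  ],
  "rotation": [
    [0,0,0],
    [0,0,0],
    [0,0,0]
  ],
  "grip": [0,0,0]
}}

```text
clock: 34.33
position: [439.1, 189.6, 162.8]
ee_rot: [-0.685, 0.729, -0.0, -0.001]
contact_force: [0.7, -1.0, -0.2]
gripper_width: -0.1
```

```bash
python3 - <<'E'
from h import *
d=grab('top','top4.png')
cv2.imwrite('pics/c4.png',cv2.resize(d['image'][228:358,280:440],None,fx=4,fy=4,interpolation=cv2.INTER_CUBIC))
a=load('top1.png')['image'];b=d['image']
for n,(u0,u1,v0,v1) in dict(beaker=(250,295,150,190),mug=(335,390,140,192),timer=(212,248,178,210),plug=(302,322,306,324)).items():
    print(n,np.abs(a[v0:v1,u0:u1].astype(int)-b[v0:v1,u0:u1]).mean().round(2))
s=arm.read_state();print(s['position'],s['contact_force'])
E
```

```text
beaker 1.96
mug 2.13
timer 1.99
plug 1.84
[439.23596139 189.14802193 162.8514123 ] [-0.24552301  0.16873037  0.12955254]
```

View pics/c4.png

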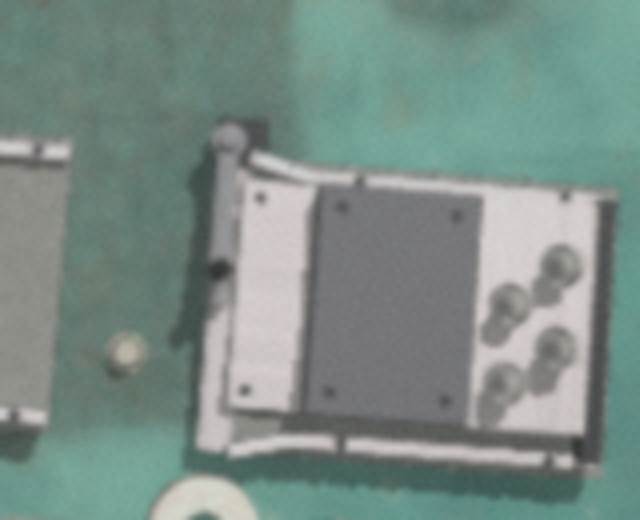

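The picture shows the keeper fully across behind the carrier, running from (228,138) to (215,305) parallel to the entry edge. The carrier is flush on the stop and the inserts and plug are unchanged, so I'm handing in.

```bash
python3 -c "
from bench import workorder
print(workorder.job_done())"
```

```text
the job is handed in; nothing more can be done
None
```

The carrier is home against the end stop and the keeper bar is shut across behind it. I handed the job in at about 34 s, with the arm clear of everything.

- **Crossing the gap:** I slid the carrier with the closed fingertips against the block's rear face. The ledge hold read about 4 to 11 N, peaking at 11.4 N once the nose was over the receiver. As that force reached 11 N the ledge rose about 0.5 mm, so the nose sagged a little there, on my reckoning already past the entry edge. I then lowered the nose onto the receiving table and let go of the ledge before the tail reached the gap.
- **End stop and keeper:** I pushed the carrier home with 17.9 N at the stop, where the tool stopped moving. Then I swung the keeper to its stop at about 20 N and backed off.
- **Final picture:** The carrier front is flush with the stop, all four inserts are standing, and the keeper lies parallel to the entry edge. The beaker, mug, timer and plug areas match the first picture to within image noise.
- **Disagreements and limits:**
  - Raw edge readings suggested up to 0.03 rad of carrier skew. A cross-check of the block edges against the guides gave about 0.005 rad, so I took it as reading error.
  - The arm hid the carrier from both cameras during the crossing, so I judged the nose sag only by force and tool height, not by sight.

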